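Turn the lens turntable to the viewing window and switch on the lamp

ROBOT

A 6-joint arm with a two-finger parallel gripper is mounted at the origin on the work surface. World frame = base frame: x ahead of the robot, y to its left, z up, the work surface at z = 0. Lengths are in m, angles in rad, forces in N, time in s.
With the tool pointing down it reaches from about 0.275 to 0.75 m from the base axis. Payload 10.2 kg.
Tool frame: the origin (TCP) lies midway between the tips of the shut fingers; the grasp point (between the pads) lies 19 mm behind it; z points along the fingers, y is the line along which they close (so a half turn about z gives the same grasp; the last joint's range is limited). The gripper opens to 85 mm and grips with 20 to 120 N. Pads are 22 mm wide; open, the fingers measure 114 mm over their backs; the gripper's body (76 mm by 85 mm) begins 54 mm behind the grasp point. The pads swing forward as they close: fully open they stand 13 mm farther back than shut.
Start: joints at [1.097, 0.313, 1.498, -0, 1.331, -0.223], TCP at [0.13, 0.509, 0.231] pointing down, gripper open.
Joint ranges: [-2.94, 2.94], [-0.97, 2.17], [0.19, 2.56], [-1.23, 4.37], [0.02, 3.11], [-2.88, 2.88]. Speed limits (rad/s): [2.39, 2.39, 3.01, 3.14, 3.14, 3.14].

INTERFACE

Orientations are given as a unit quaternion [x, y, z, w].
In Python, from cell import * gives the robot as it stands.
- The arm moves only by the tool servo_tool, never from a script. Its argument "commands" is a list of rows, each a list of 3 entries, a list of its own where there are three numbers: the shift along the world's x, y, z in m, then the turn, a rotation vector about the world's x, y, z in degrees, then the closure, from -1 (fully open) to 1 (shut), so that 0 is half open. A call has exactly 5 rows; each row shifts and turns the commanded pose from where the row before left it; what a row does not reach is not made up. A row lasts 1/8 s, in which the tool goes at most 62.5 mm and 10.7 degrees, less where a joint would pass 70% of its speed; a pose out of reach is approached as far as the arm can. A call with a gripper value outside its range is refused whole. The fingers move at their own pace and stop on an object; the grip force is fixed at half the most. Time passes only in rows, so rows that do not move let the fingers close, or fill a call up. It gives the time, the measured TCP pose, the force and the opening at its end, in the units of the state.
- get_state(): the state, without advancing time (a new reading comes with each control period).
- read_camera(name): name is "scene" or "top" or "wrist"; returns the picture (384x512x3 uint8, red, green, blue); there is no depth.
- camera_info(name): a dict with "mtx" (3x3 intrinsics, pixels), "R" (3x3) and "t" (3): a world point X has camera coordinates R X + t; the wrist camera has in their place "T_tool_cam" (4x4, takes a point from camera to tool coordinates, whose origin is the TCP and whose axes are the flange's). Camera axes: x right, y down, z forward; pixel columns grow to the right and rows downward; lengths in m; the calibration is good to about 2 mm. The wrist camera is an equidistant fisheye: a pixel r from the principal point sees the ray r / f radians off the axis. A picture is of the moment at which its call begins: read the wrist's pose just before it. camera_info takes no time and is no camera call.
- finish_job(): hands the job in, once; it reports no verdict.
The state is a dict: "time": time; "qpos": joint angles; "qd": joint speeds; "joint_efforts": joint torques, N m; "tool_pos": TCP position; "eef_rot": TCP orientation; "contact_force": force on the tool from outside, world axes, zero at the start; "ft_torque": the same for the moment, N m; "gripper_width": opening from 0.0 (shut) to 1.0 (fully open).
Only numpy, scipy, OpenCV 4.12 (cv2) and the standard library are available. Lean on these libraries where they do the work, as an engineer would, in place of code of your own. Each camera call takes 0.05 s, during which the arm holds its last target. There are 200 camera calls.

TASK

Without touching the lens, push on an arm of the three-armed lens turntable with a fingertip and turn it until the one lens it carries stands centred over the round viewing window, beside the black station block. Leave it resting there, then press the lamp button fully down and let it go. The lens must stay lying in its seat, and everything else on the table stays where it is.

Things in the scene. Friction and masses are not known exactly. Their poses are not given: they have to be found in the camera images.
- lens: Round dark sunglass lens, 52 mm diameter, flat below and domed above, 4 mm thick at its edge and 8.5 mm in the middle, 30 g, lying loose in the ring at the end of one turntable arm (about 2 mm of sideways play). Origin: centre of its underside, 54 mm above the table and 110 mm from the turntable's axis.
- seat (a point): Centre of the ring seat that carries the lens, at the height where the lens lies (54 mm above the table). It turns with the arm. The other two rings are alike but empty.
- spindle (a point): Point on the turntable's fixed upright axis, 50 mm above the table, at mid-height of the arms. Three level arms 120 degrees apart, one of them pointing to the lens: bars 12 mm wide and 12 mm high (44 to 56 mm above the table), bare from 22 to 78 mm from the axis, each ending in an open ring, 64 mm outside diameter, 46 to 60 mm above the table, centred 110 mm from the axis.
- base: Fixed round grey base plate under the arms, 150 mm radius, top 16 mm above the table: 28 mm of free height under the arms. Origin: centre of its underside, on the axis; its x axis points to the window. A hub of 22 mm radius fills the middle up to 62 mm above the table, its cap nut (10 mm radius) up to 68 mm.
- window (a point): Centre of the viewing window: a flat white disc, 36 mm diameter with a dark rim, flush in the base plate 110 mm from the axis, 17 mm above the table. Outside it, 160 mm from the axis on the same line, stands the black station block, 24 x 50 mm and 50 mm high, fixed to the base, clear of the turning rings.
- rotor (a joint): Angle the turntable has turned since the start, rad; 0 at the start, growing counterclockwise seen from above. It goes either way, up to 6.6 rad, has light friction (about 0.07 N m) and stays where it is left.
- lamp_button (a joint): Travel of the lamp button, m: 0 up, 0.006 fully down. A spring returns it; fully down takes about 4 N.
- lamp_button_top (a point): Centre of the top of the round white lamp button, 32 mm diameter, pressed straight down. It sits in a black housing on a fixed grey box 90 x 70 mm and 35 mm high, to the left or right of the turntable.
- case: Bystander, loose, to be left alone: black spectacle case, 60 x 155 x 40 mm (width, length, height), at the left. Origin: centre of its underside.
- spray: Bystander, loose, to be left alone: small upright spray bottle of lens cleaner, 36 mm diameter, 110 mm tall. Origin: centre of its underside.
- driver: Bystander, loose, to be left alone: small screwdriver lying flat, 120 mm long. Origin: centre of its underside.
- glasses: Bystander, loose, to be left alone: folded pair of sunglasses lying flat, 46 x 126 x 10 mm. Origin: centre of its underside.
- spare_lens: Bystander, loose, to be left alone: spare round lens lying on the table, 52 mm diameter, 8.5 mm thick; not part of the job. Origin: centre of its underside.
- carton: Bystander, loose, to be left alone: small cardboard carton, 75 x 100 x 60 mm high. Origin: centre of its underside.

How it is judged:
By the outcome, as a careful person would: the job done as asked, in the order asked, and still so for the second after the job is handed in, with the robot touching nothing.
It also fails if it takes over 58 s, if anything falls off the work surface, if the arm or the gripper's body presses on something with over 40 N, if the wrist force passes 120 N, or if a joint passes its speed limit or range.

## Working session

There is one attempt and no reset: what is moved stays moved. The work goes in short steps, Python scripts to look and compute and a tool call to move; the robot and the scene stay as the last step left them, time stands still between calls to the robot, and variables do not carry over. Pictures are saved under pics/ and viewed, on a budget of 10 in all, crops included, one or two more only if the job needs it, and the job is handed in when it is done.

Besides the shell and the picture viewer there is one more tool, called after "Request:" in YAML: its name, and indented under it one key for each argument. servo_tool: Moves the arm, as the interface text tells. Its arguments: {"type":"object","properties":{"commands":{"type":"array","items":{"type":"array"}}},"required":["commands"]}

```bash
mkdir -p pics; python3 - <<'E'
from cell import *
import cv2
for n in("top","scene"):
    cv2.imwrite(f"pics/{n}0.png",cv2.resize(read_camera(n)[:,:,::-1],(800,600),interpolation=cv2.INTER_CUBIC))
    i=camera_info(n);print(n,i)
print(get_state())
E
```

```text
top {'mtx': array([[353.28410918,   0.        , 254.23540766],
       [  0.        , 353.28410918, 196.07267324],
       [  0.        ,   0.        ,   1.        ]]), 'R': array([[ 0.02572641, -0.9996107 , -0.01079796],
       [-0.9965278 , -0.02478846, -0.0794851 ],
       [ 0.07918649,  0.01280533, -0.99677757]]), 't': array([0.03770479, 0.53435872, 0.94880958])}
scene {'mtx': array([[374.09645034,   0.        , 263.07668953],
       [  0.        , 374.09645034, 192.08501272],
       [  0.        ,   0.        ,   1.        ]]), 'R': array([[ 0.47743369,  0.878663  ,  0.00289895],
       [ 0.52474563, -0.28247839, -0.80302428],
       [-0.70476883,  0.38491205, -0.59593927]]), 't': array([-0.29443029, -0.21895139,  1.35779296])}
{'time': 0.1, 'qpos': array([ 1.09660920e+00,  3.13404845e-01,  1.49832564e+00,  2.46952557e-05,
        1.33105048e+00, -2.23422233e-01]), 'qd': array([-3.77486128e-04, -1.38775200e-03, -7.70596713e-04, -7.57890134e-05,
       -9.21141912e-04, -7.54320136e-04]), 'joint_efforts': array([ 3.30150069e-03, -4.12897325e+01, -2.60143948e+01, -1.17066593e-04,
        3.03005254e-03,  1.02427285e-05]), 'tool_pos': array([0.1301867 , 0.50836778, 0.23080015]), 'eef_rot': array([ 1.25057080e-01,  9.92149371e-01, -5.54275192e-04, -2.14336924e-04]), 'contact_force': array([0.55538824, 0.33467792, 0.63873267]), 'ft_torque': array([-0.024377  , -0.02899224, -0.0451149 ]), 'gripper_width': 0.999512545292565}
```

View pics/top0.png

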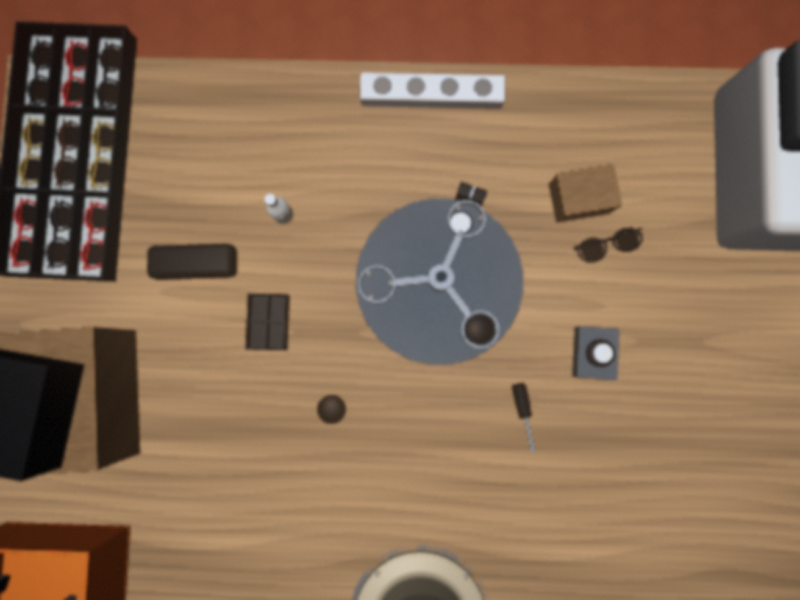

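View pics/scene0.png

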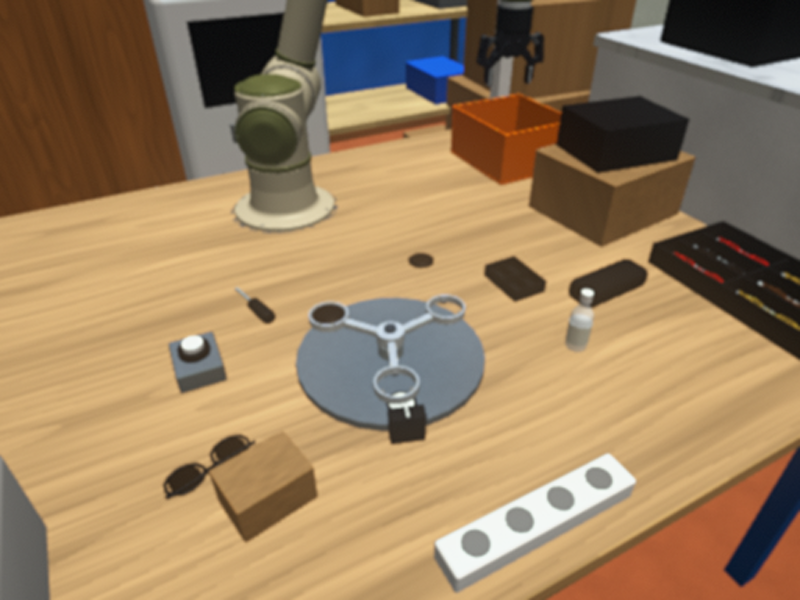

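The top view shows the hub at (441,276), the lens at (480,329), the window near (460,222), the block at (471,194) and the button at (602,352). In the scene view the button is at (192,344). Next I'll turn these pixels into positions.

```bash
cat >h.py <<'E'
from cell import *
import cv2, numpy as np
S=800/512
def ray(n,u,v):
    i=camera_info(n);R=np.array(i['R']);t=np.array(i['t'])
    d=R.T@np.linalg.inv(i['mtx'])@np.array([u,v,1]);return -R.T@t,d
def at(n,u,v,z,s=S):
    c,d=ray(n,(u+.5)/s-.5,(v+.5)/s-.5);return c+d*(z-c[2])/d[2]
def tri(p,q,s=S):
    c1,d1=ray('top',(p[0]+.5)/s-.5,(p[1]+.5)/s-.5);c2,d2=ray('scene',(q[0]+.5)/s-.5,(q[1]+.5)/s-.5)
    k=np.linalg.lstsq(np.c_[d1,-d2],c2-c1,rcond=None)[0]
    a,b=c1+k[0]*d1,c2+k[1]*d2;return (a+b)/2,np.linalg.norm(a-b)
def proj(n,X):
    i=camera_info(n);p=i['mtx']@(i['R']@np.array(X)+i['t']);return p[:2]/p[2]
E
python3 - <<'E'
from h import *
np.set_printoptions(precision=4,suppress=True)
T=read_camera('top');C=read_camera('scene')
def crop(I,x,y,w,h,k):return cv2.resize(I[y:y+h,x:x+w,::-1],None,fx=k,fy=k,interpolation=cv2.INTER_CUBIC)
cv2.imwrite('pics/t1.png',crop(T,220,100,200,150,4))
cv2.imwrite('pics/s1.png',crop(C,100,180,220,110,3.5) if 0 else crop(C,100,170,200,125,4))
for n,u,v,z in [('hub',441,276,.066),('lens',480,329,.058),('ringL',376,284,.06),('ringF',467,218,.06),('win',460,222,.017),('block',471,194,.05),('driver',520,400,.01),('spare',331,409,.008),('glasses',610,243,.01)]:print(n,at('top',u,v,z))
print('button',tri((602,352),(192,344)))
print('hub',tri((441,276),(389,329)))
E
```

```text
hub [ 0.5832 -0.0212  0.066 ]
lens [ 0.496 -0.089  0.058]
ringL [0.5677 0.0882 0.06  ]
ringF [ 0.6849 -0.064   0.06  ]
win [ 0.6879 -0.0564  0.017 ]
block [ 0.7297 -0.0713  0.05  ]
driver [ 0.3756 -0.1672  0.01  ]
spare [0.3509 0.1637 0.008 ]
glasses [ 0.6577 -0.3254  0.01  ]
button (array([ 0.4628, -0.2956,  0.0514]), np.float64(0.00024626450535023296))
hub (array([ 0.5838, -0.0215,  0.0615]), np.float64(8.40309221704196e-05))
```

View pics/t1.png

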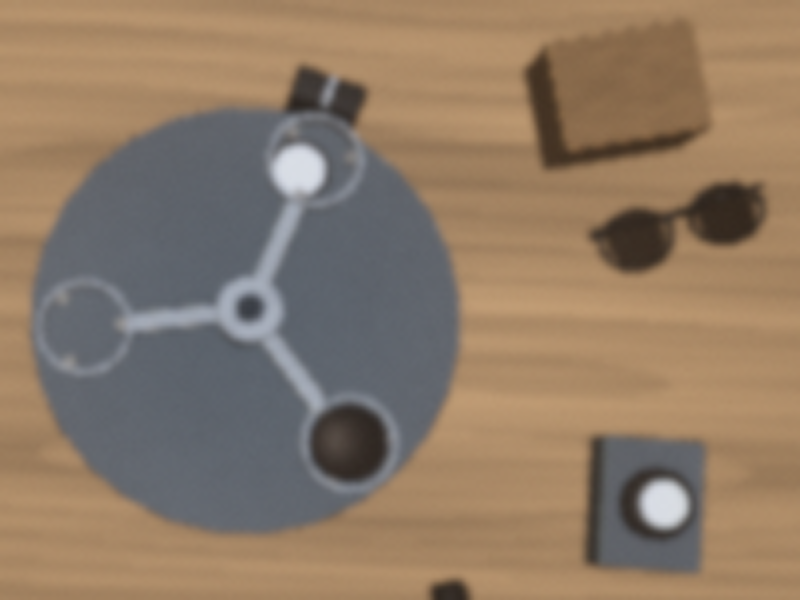

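View pics/s1.png

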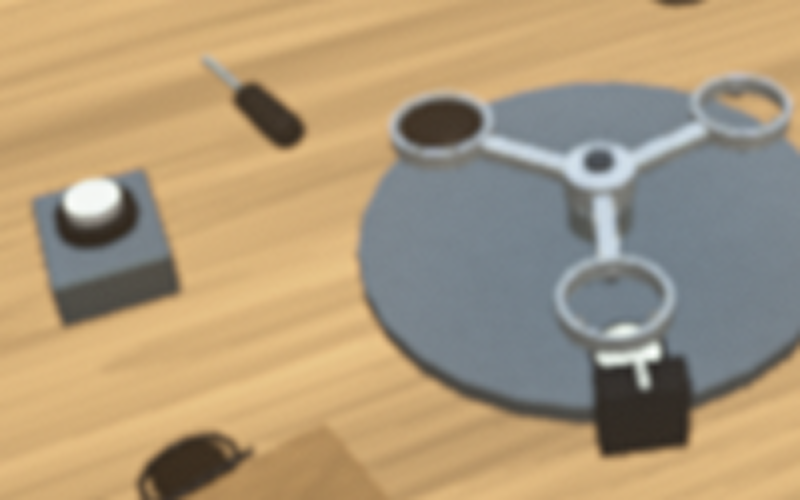

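The enlarged crops give the hub at (250,309), rings at (84,326), (315,160) and (349,440), and the window at (298,171). The plate edges are at x = 33 and 461 and y = 107 and 533, and the button is at (664,503) in the top crop and (92,199) in the scene crop.

```bash
python3 - <<'E'
from h import *
np.set_printoptions(precision=4,suppress=True)
def g(u,v,z,n='top',x0=220,y0=100):
    c,d=ray(n,x0+(u+.5)/4-.5,y0+(v+.5)/4-.5);return (c+d*(z-c[2])/d[2])[:2]
hub=g(250,309,.068);rs=[g(84,326,.060),g(315,160,.060),g(349,440,.060)]
ax=sum(rs)/3;base=g(247,320,.016);w=g(298,171,.017);bl=g(329,91,.05)
s=lambda u,v,z:g(u,v,z,'scene',100,170)
print('hub',hub,'ringmean',ax,'base',base)
print('scene: hub',s(600,161,.068),'rings',s(441,126,.06),s(741,108,.06),s(615,301,.06),'mean',(s(441,126,.06)+s(741,108,.06)+s(615,301,.06))/3)
A=(hub+ax+base)/3
for n,p in [('L',rs[0]),('F',rs[1]),('lens',rs[2]),('win',w),('blk',bl)]:
    d=p-A;print(n,p,np.linalg.norm(d),np.degrees(np.arctan2(d[1],d[0])))
b=[(220+(664.5)/4-.5,100+503.5/4-.5),(100+92.5/4-.5,170+199.5/4-.5)]
print(tri(*b,s=1))
# window centroid by threshold
T=read_camera('top').astype(int);m=(T.min(2)>185)
n,l,st,c=cv2.connectedComponentsWithStats(m.astype(np.uint8))
for i in range(1,n):
    if 20<st[i,4]<400:print(c[i],st[i,4])
print(get_state()['qpos'])
E
```

```text
hub [ 0.5819 -0.0212] ringmean [ 0.5837 -0.0212] base [ 0.5812 -0.0227]
scene: hub [ 0.5902 -0.0224] rings [ 0.5037 -0.0897] [0.5765 0.0845] [ 0.6918 -0.0649] mean [ 0.5907 -0.0234]
L [0.569  0.0878] 0.11028273812422411 96.92390930011356
F [ 0.6841 -0.0631] 0.10993545887541133 -22.114543814407675
lens [ 0.4979 -0.0883] 0.10745559952786388 -141.68959776665906
win [ 0.6866 -0.0561] 0.10984592117324464 -18.244985765903674
blk [ 0.7342 -0.0729] 0.16034519231879324 -18.617998980520024
(array([ 0.4622, -0.2958,  0.053 ]), np.float64(0.0012974072712752924))
[172.2143 126.8571] 28
[294.2772 142.0495] 101
[385.5854 225.5854] 82
[ 1.0966  0.3132  1.498  -0.      1.331  -0.2233]
```

Request:
servo_tool:
  commands:
    - [[0.033,-0.038,0],[0,0,-6.5],1]
    - [[0.033,-0.038,0],[0,0,-6.5],1]
    - [[0.033,-0.038,0],[0,0,-6.5],1]
    - [[0.033,-0.038,0],[0,0,-6.5],1]
    - [[0.033,-0.038,0],[0,0,-6.5],1]

```text
time: 0.88
tool_pos: [0.2961, 0.3173, 0.2314]
eef_rot: [0.399, 0.917, 0.0, 0.0]
contact_force: [-0.1, 0.3, -0.7]
gripper_width: -0.001
```

Request:
servo_tool:
  commands:
    - [[0.033,-0.038,0],[0,0,-6.5],1]
    - [[0.033,-0.038,0],[0,0,-6.5],1]
    - [[0.033,-0.038,0],[0,0,-6.5],1]
    - [[0.033,-0.038,0],[0,0,-6.5],1]
    - [[0.033,-0.038,0],[0,0,-6.5],1]

```text
time: 1.5
tool_pos: [0.4612, 0.1271, 0.2313]
eef_rot: [0.64, 0.768, 0.0, 0.0]
contact_force: [0.2, 0.2, -0.5]
gripper_width: 0.0
```

Request:
servo_tool:
  commands:
    - [[0.033,-0.038,0],[0,0,-6.5],1]
    - [[0.033,-0.038,0],[0,0,-6.5],1]
    - [[0.033,-0.038,0],[0,0,-6.5],1]
    - [[0.033,-0.038,0],[0,0,-6.5],1]
    - [[0,0,0],[0,0,-6.5],1]

```text
time: 2.12
tool_pos: [0.5935, -0.0261, 0.2301]
eef_rot: [0.83, 0.557, -0.0, -0.0]
contact_force: [-1.1, 0.1, -0.8]
gripper_width: 0.001
```

```bash
cat >>h.py <<'E'
from scipy.spatial.transform import Rotation as Ro
def wray(u,v,st):
    i=camera_info('wrist');K=i['mtx'];T=np.array(i['T_tool_cam'])
    x=(u-K[0,2])/K[0,0];y=(v-K[1,2])/K[1,1];r=np.hypot(x,y)+1e-12
    d=np.array([x/r*np.sin(r),y/r*np.sin(r),np.cos(r)])
    W=Ro.from_quat(st['eef_rot']).as_matrix()
    return W@T[:3,3]+st['tool_pos'],W@T[:3,:3]@d
def wat(u,v,z,st):
    c,d=wray(u,v,st);return (c+d*(z-c[2])/d[2])[:2]
E
python3 - <<'E'
from h import *
import pickle
st=get_state();I=read_camera('wrist');pickle.dump(st,open('w1.pkl','wb'))
cv2.imwrite('pics/w1.png',cv2.resize(I[:,:,::-1],(800,600),interpolation=cv2.INTER_CUBIC));print(camera_info('wrist'))
E
```

```text
{'mtx': array([[297.31863964,   0.        , 253.75977807],
       [  0.        , 297.31863964, 190.32075426],
       [  0.        ,   0.        ,   1.        ]]), 'T_tool_cam': array([[ 5.54195052e-04, -9.47457056e-01, -3.19882510e-01,
         8.28918552e-02],
       [ 9.99999826e-01,  4.60336452e-04,  3.69029043e-04,
         2.13185994e-04],
       [-2.02385591e-04, -3.19882658e-01,  9.47457146e-01,
        -1.43463521e-01],
       [ 0.00000000e+00,  0.00000000e+00,  0.00000000e+00,
         1.00000000e+00]])}
```

View pics/w1.png

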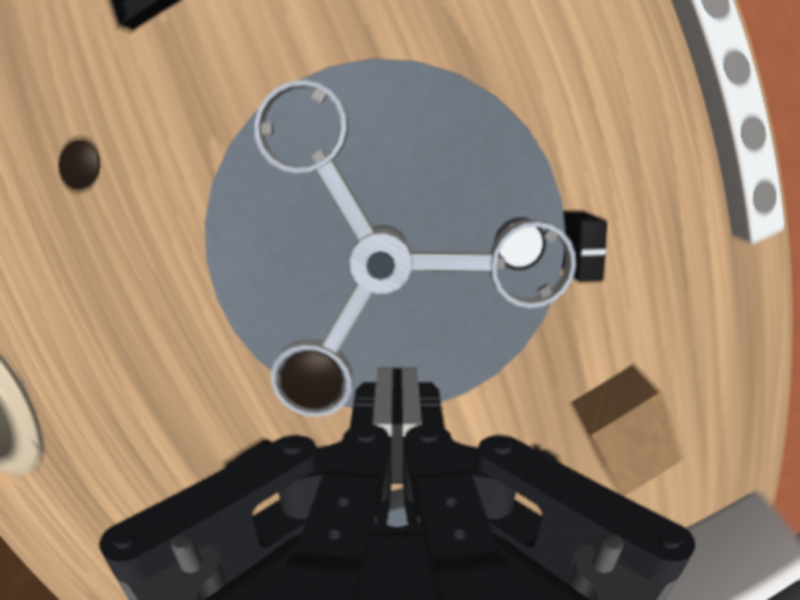

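The wrist view shows the hub at (380,265), rings at (301,126), (534,265) and (312,380, holding the lens), the window at (519,244) and the block's line at (595,252).

```bash
python3 - <<'E'
from h import *
import pickle
np.set_printoptions(precision=4,suppress=True)
st=pickle.load(open('w1.pkl','rb'))
g=lambda u,v,z:wat((u+.5)/S-.5,(v+.5)/S-.5,z,st)
hub=g(380,265,.068);r=[g(301,126,.06),g(534,265,.06),g(312,380,.06)];A=sum(r)/3
print('hub',hub,'mean',A)
A=(A+hub)/2
for p in r+[g(519,244,.017),g(595,252,.05)]:
    d=p-A;print(p,np.linalg.norm(d),np.degrees(np.arctan2(d[1],d[0])))
E
```

```text
hub [ 0.5842 -0.019 ] mean [ 0.5851 -0.0193]
[0.5714 0.089 ] 0.10897375915322075 96.97410621829883
[ 0.6854 -0.0618] 0.10939824590128883 -22.967658278958428
[ 0.4985 -0.085 ] 0.10850156275008138 -142.59308949364308
[ 0.6871 -0.056 ] 0.10889820349228267 -19.764895940250383
[ 0.7367 -0.0736] 0.16151127451396285 -19.723695042158965
```

Request:
servo_tool:
  commands:
    - [[0.031,-0.04,0],[0,0,0],1]
    - [[0,0,-0.05],[0,0,0],1]
    - [[0,0,-0.05],[0,0,0],1]
    - [[0,0,-0.05],[0,0,0],1]
    - [[0,0,-0.041],[0,0,0],1]

```text
time: 2.8
tool_pos: [0.6226, -0.0629, 0.0384]
eef_rot: [0.828, 0.561, -0.0, -0.001]
contact_force: [0.0, 0.1, -0.4]
gripper_width: -0.0
```

```bash
python3 - <<'E'
import numpy as np
A=np.array([.5845,-.0205]);r=.052
# push: theta from -22.5 at d 25 -> d 17, then sweep in 4-deg rows; print shifts per row
def P(th,d):
    t=np.radians(th);return A+r*np.array([np.cos(t),np.sin(t)])-d*np.array([-np.sin(t),np.cos(t)])
print(np.round(P(-22.5,.025),4))
p=P(-22.5,.025)
for th in [-22.5]+list(np.arange(-18.5,102,4)):
    q=P(th,.017);print(round(th,1),*(np.round((q-p)*1000,1)),np.round(q,4));p=q
E
```

```text
[ 0.623  -0.0635]
-22.5 3.1 7.4 [ 0.626  -0.0561]
-18.5 2.4 3.0 [ 0.6284 -0.0531]
-14.5 2.2 3.1 [ 0.6306 -0.05  ]
-10.5 1.9 3.3 [ 0.6325 -0.0467]
-6.5 1.7 3.4 [ 0.6342 -0.0433]
-2.5 1.5 3.5 [ 0.6357 -0.0398]
1.5 1.2 3.6 [ 0.6369 -0.0361]
5.5 1.0 3.7 [ 0.6379 -0.0324]
9.5 0.7 3.8 [ 0.6386 -0.0287]
13.5 0.4 3.8 [ 0.639  -0.0249]
17.5 0.2 3.8 [ 0.6392 -0.0211]
21.5 -0.1 3.8 [ 0.6391 -0.0173]
25.5 -0.4 3.8 [ 0.6388 -0.0135]
29.5 -0.6 3.8 [ 0.6381 -0.0097]
33.5 -0.9 3.7 [ 0.6372 -0.006 ]
37.5 -1.1 3.6 [ 0.6361 -0.0023]
41.5 -1.4 3.6 [0.6347 0.0012]
45.5 -1.6 3.4 [0.6331 0.0047]
49.5 -1.9 3.3 [0.6312 0.008 ]
53.5 -2.1 3.2 [0.6291 0.0112]
57.5 -2.3 3.0 [0.6268 0.0142]
61.5 -2.5 2.9 [0.6243 0.0171]
65.5 -2.7 2.7 [0.6215 0.0198]
69.5 -2.9 2.5 [0.6186 0.0223]
73.5 -3.1 2.3 [0.6156 0.0245]
77.5 -3.2 2.1 [0.6124 0.0266]
81.5 -3.4 1.8 [0.609  0.0284]
85.5 -3.5 1.6 [0.6055 0.03  ]
89.5 -3.6 1.3 [0.602  0.0313]
93.5 -3.7 1.1 [0.5983 0.0324]
97.5 -3.7 0.8 [0.5946 0.0333]
101.5 -3.8 0.6 [0.5908 0.0338]
```

Request:
servo_tool:
  commands:
    - [[0.0015,0.0037,0],[0,0,0],1]
    - [[0.0015,0.0037,0],[0,0,0],1]
    - [[0.0012,0.0015,0],[0,0,2],1]
    - [[0.0012,0.0015,0],[0,0,2],1]
    - [[0.0022,0.0031,0],[0,0,4],1]

```text
time: 3.42
tool_pos: [0.6315, -0.0501, 0.0413]
eef_rot: [0.786, 0.618, 0.0, 0.001]
contact_force: [-0.0, -2.3, 1.5]
gripper_width: -0.002
```

Request:
servo_tool:
  commands:
    - [[0.0019,0.0033,0],[0,0,4],1]
    - [[0.0017,0.0034,0],[0,0,4],1]
    - [[0.0015,0.0035,0],[0,0,4],1]
    - [[0.0012,0.0036,0],[0,0,4],1]
    - [[0.001,0.0037,0],[0,0,4],1]

```text
time: 4.05
tool_pos: [0.6387, -0.0325, 0.0412]
eef_rot: [0.667, 0.745, 0.0, 0.001]
contact_force: [-0.9, -1.7, 1.3]
gripper_width: -0.005
```

Request:
servo_tool:
  commands:
    - [[0.0007,0.0038,0],[0,0,4],1]
    - [[0.0004,0.0038,0],[0,0,4],1]
    - [[0.0002,0.0038,0],[0,0,4],1]
    - [[-0.0001,0.0038,0],[0,0,4],1]
    - [[-0.0004,0.0038,0],[0,0,4],1]

```text
time: 4.68
tool_pos: [0.6397, -0.0135, 0.0412]
eef_rot: [0.527, 0.85, 0.0, 0.001]
contact_force: [1.0, -1.1, 1.1]
gripper_width: -0.002
```

Request:
servo_tool:
  commands:
    - [[-0.0006,0.0038,0],[0,0,4],1]
    - [[-0.0009,0.0037,0],[0,0,4],1]
    - [[-0.0011,0.0036,0],[0,0,4],1]
    - [[-0.0014,0.0036,0],[0,0,4],1]
    - [[-0.0016,0.0034,0],[0,0,4],1]

```text
time: 5.3
tool_pos: [0.6342, 0.0048, 0.0412]
eef_rot: [0.372, 0.928, 0.0, 0.001]
contact_force: [1.9, -0.8, 0.0]
gripper_width: -0.001
```

Request:
servo_tool:
  commands:
    - [[-0.0019,0.0033,0],[0,0,4],1]
    - [[-0.0021,0.0032,0],[0,0,4],1]
    - [[-0.0023,0.003,0],[0,0,4],1]
    - [[-0.0025,0.0029,0],[0,0,4],1]
    - [[-0.0027,0.0027,0],[0,0,4],1]

```text
time: 5.92
tool_pos: [0.6227, 0.02, 0.0413]
eef_rot: [0.205, 0.979, 0.0, 0.001]
contact_force: [2.3, -0.0, 0.2]
gripper_width: -0.004
```

Request:
servo_tool:
  commands:
    - [[-0.0029,0.0025,0],[0,0,4],1]
    - [[-0.0031,0.0023,0],[0,0,4],1]
    - [[-0.0032,0.0021,0],[0,0,4],1]
    - [[-0.0017,0.0009,0],[0,0,2],1]
    - [[0,0,0],[0,0,0],1]

```text
time: 6.55
tool_pos: [0.6112, 0.0276, 0.0407]
eef_rot: [0.086, 0.996, -0.0, 0.0]
contact_force: [-0.8, -0.4, 0.8]
gripper_width: 0.005
```

```bash
python3 - <<'E'
from h import *
import pickle
st=get_state();I=read_camera('wrist');T=read_camera('top');pickle.dump(st,open('w2.pkl','wb'));print(st['tool_pos'],st['eef_rot'])
a=cv2.resize(T[100:250,220:420,::-1],(800,600),interpolation=cv2.INTER_CUBIC)
b=cv2.resize(I[:,:,::-1],(800,600),interpolation=cv2.INTER_CUBIC)
cv2.imwrite('pics/t2.png',a);cv2.imwrite('pics/w2.png',b)
E
```

```text
[0.61119275 0.02763438 0.04069905] [ 8.59597077e-02  9.96298565e-01 -7.23257313e-07  3.12397255e-04]
```

View pics/t2.png

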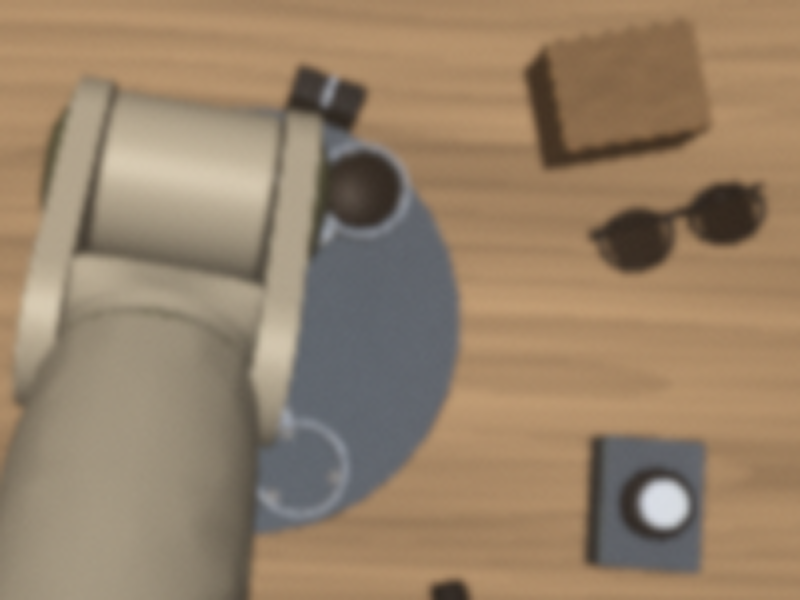

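The lens ring is now at (362,190) and the empty ring at (301,467). The lens is still short of the window.

```bash
python3 - <<'E'
from h import *
def g(u,v,z):
    c,d=ray('top',220+(u+.5)/4-.5,100+(v+.5)/4-.5);return (c+d*(z-c[2])/d[2])[:2]
A=np.array([.5837,-.0212])
for p in [(362,190,.06),(301,467,.06),(298,171,.017),(329,91,.05)]:
    d=g(*p)-A;print(np.linalg.norm(d),np.degrees(np.arctan2(d[1],d[0])))
# pixel where the lens ring centre/dome should land for window angles
for a in (-18,-18.5,-19,-19.5):
    X=[*(A+.11*np.array([np.cos(np.radians(a)),np.sin(np.radians(a))])),.06];p=proj('top',X);print(a,(p-[220,100]+.5)*4-.5)
E
```

```text
0.10922805868942068 -42.2612936765914
0.11029040110783797 -160.9602385348823
0.10863882307749863 -18.745422428899126
0.15914302927861504 -18.962451032426628
-18 [303.22014985 153.51312055]
-18.5 [304.58071161 153.98728707]
-19 [305.93719235 154.47311113]
-19.5 [307.28949085 154.970558  ]
```

Request:
servo_tool:
  commands:
    - [[-0.0034,0.0018,0],[0,0,4],1]
    - [[-0.0036,0.0015,0],[0,0,4],1]
    - [[-0.0036,0.0012,0],[0,0,4],1]
    - [[-0.0028,0.0008,0],[0,0,3],1]
    - [[-0.0024,0.0005,0],[0,0,2.5],1]

```text
time: 7.28
tool_pos: [0.5954, 0.0335, 0.0404]
eef_rot: [-0.067, 0.998, 0.0, 0.0]
contact_force: [1.6, 1.4, 0.7]
gripper_width: -0.0
```

Request:
servo_tool:
  commands:
    - [[-0.0014,0.0003,0],[0,0,1.5],1]
    - [[-0.001,0.0002,0],[0,0,1],1]
    - [[-0.0005,0.0001,0],[0,0,0.5],1]
    - [[0,0,0],[0,0,0],1]
    - [[0,0,0],[0,0,0],1]

```text
time: 7.9
tool_pos: [0.5923, 0.0339, 0.0403]
eef_rot: [-0.093, 0.996, -0.0, -0.0]
contact_force: [0.2, 0.5, 0.9]
gripper_width: -0.0
```

```bash
python3 - <<'E'
from h import *
import pickle
st=get_state();I=read_camera('wrist');T=read_camera('top');pickle.dump(st,open('w3.pkl','wb'));print(st['tool_pos'],st['eef_rot'])
a=cv2.resize(T[105:185,250:360,::-1],(700,509),interpolation=cv2.INTER_CUBIC)[:300]
b=cv2.resize(I[:,:,::-1],(700,525),interpolation=cv2.INTER_CUBIC)[:300]
cv2.imwrite('pics/c3.png',np.vstack([a,b]))
E
```

```text
[0.59232092 0.03393067 0.04027192] [-9.25264234e-02  9.95710228e-01 -3.67560801e-05 -2.61202088e-05]
```

View pics/c3.png

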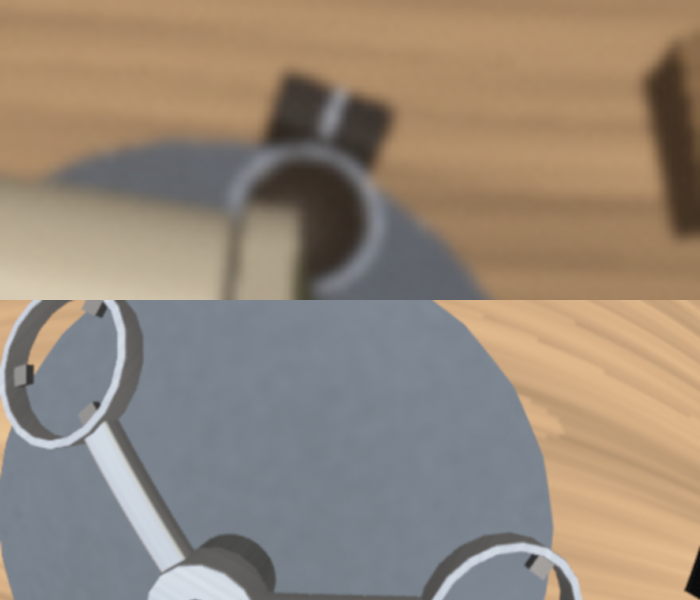

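Request:
servo_tool:
  commands:
    - [[-0.0005,0.0001,0],[0,0,0.5],1]
    - [[-0.0005,0.0001,0],[0,0,0.5],1]
    - [[-0.0005,0.0001,0],[0,0,0.5],1]
    - [[-0.0005,0,0],[0,0,0.5],1]
    - [[0,0,0],[0,0,0],1]

```text
time: 8.62
tool_pos: [0.5902, 0.0343, 0.0403]
eef_rot: [-0.11, 0.994, 0.0, -0.0]
contact_force: [1.3, -1.2, -0.1]
gripper_width: -0.001
```

Request:
servo_tool:
  commands:
    - [[0,0,0],[0,0,0],1]
    - [[0.006,0.001,0],[0,0,0],1]
    - [[0.009,0.002,0],[0,0,0],1]
    - [[0,0,0.04],[0,0,0],1]
    - [[0,0,0.05],[0,0,0],1]

```text
time: 9.25
tool_pos: [0.6052, 0.0375, 0.1305]
eef_rot: [-0.11, 0.994, 0.0, -0.001]
contact_force: [0.9, -0.0, -0.1]
gripper_width: -0.001
```

Request:
servo_tool:
  commands:
    - [[0,0.03,0.05],[0,0,0],1]
    - [[0,0.05,0.02],[0,0,0],1]
    - [[0,0.05,0],[0,0,0],1]
    - [[0,0.03,0],[0,0,0],1]
    - [[0,0,0],[0,0,0],1]

```text
time: 9.88
tool_pos: [0.6052, 0.1994, 0.2001]
eef_rot: [-0.111, 0.994, 0.0, -0.0]
contact_force: [0.5, -0.3, -0.1]
gripper_width: 0.002
```

```bash
python3 - <<'E'
from h import *
import pickle
st=get_state();I=read_camera('wrist');T=read_camera('top');pickle.dump(st,open('w4.pkl','wb'));print(st['tool_pos'],st['eef_rot'])
i=camera_info('wrist')
W=Ro.from_quat(st['eef_rot']).as_matrix();Tc=np.array(i['T_tool_cam'])
for X in [(.5845,-.0205,.068),(.6885,-.056,.06)]:
    p=np.linalg.inv(Tc)@np.r_[W.T@(np.array(X)-st['tool_pos']),1];th=np.arctan2(np.hypot(*p[:2]),p[2]);q=p[:2]/np.hypot(*p[:2])*th*297.3+i['mtx'][:2,2];print(q)
a=cv2.resize(T[100:250,220:420,::-1],(800,600),interpolation=cv2.INTER_CUBIC)
cv2.imwrite('pics/t4.png',a);cv2.imwrite('pics/w4.png',cv2.resize(I[:,:,::-1],(800,600),interpolation=cv2.INTER_CUBIC))
E
```

```text
[0.60517843 0.19935988 0.20005287] [-1.11458654e-01  9.93769059e-01  9.98926961e-05 -1.26490297e-04]
[ 57.89217214 119.56805778]
[ 38.3804095  198.44153209]
```

View pics/t4.png

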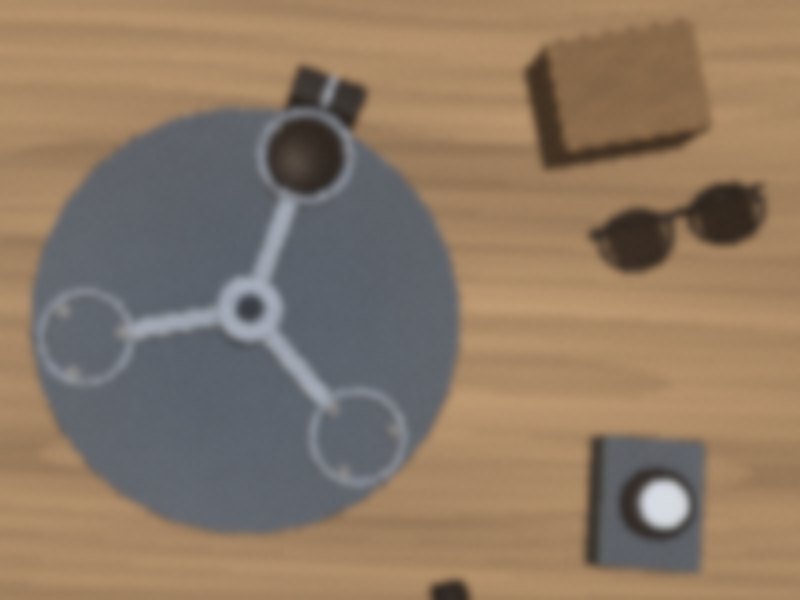

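The lens ring is at (306,155), right where I predicted for the window angle. I'll refine that by fitting the plate circle and the ring centres.

```bash
python3 - <<'E'
from h import *
np.set_printoptions(precision=4,suppress=True)
T=read_camera('top');h=cv2.cvtColor(T,cv2.COLOR_RGB2HSV);s=h[...,1].astype(int);hu=h[...,0]
m=((hu>90)&(hu<135)).astype(np.uint8);m[:, :220]=0;m[:,355:]=0;m[:105]=0;m[250:]=0
cs=max(cv2.findContours(m,cv2.RETR_EXTERNAL,cv2.CHAIN_APPROX_NONE)[0],key=cv2.contourArea)[:,0]
def g(u,v,z):
    c,d=ray('top',u,v);return (c+d*(z-c[2])/d[2])[:2]
P=np.array([g(u,v,.016) for u,v in cs])
from scipy.optimize import least_squares as ls
f=lambda x:np.hypot(P[:,0]-x[0],P[:,1]-x[1])-x[2]
r=ls(f,[.583,-.021,.15],loss='soft_l1',f_scale=.001);print('base',r.x,len(P))
B=r.x[:2]
def ang(p,A):d=p-A;return round(float(np.degrees(np.arctan2(d[1],d[0]))),2),round(float(np.linalg.norm(d)),4)
q=lambda u,v,z:g(220+(u+.5)/4-.5,100+(v+.5)/4-.5,z)
for n,R in [('before',[(84,326),(315,160),(349,440)]),('now',[(306,155),(85,336),(358,437)])]:
    R=[q(*p,.06) for p in R];A=sum(R)/3;print(n,A,[ang(p,A) for p in R],'base A',[ang(p,B) for p in R])
w=[q(298,171,.017),g(294.28,142.05,.017)];b=q(329,91,.05)
for A in (B,np.array([.5837,-.0212])):print([ang(p,A) for p in w+[b]])
print('block line dir',ang(q(334,78,.05),q(325,104,.05)))
E
```

```text
base [ 0.5829 -0.0212  0.1441] 296
before [ 0.5837 -0.0212] [(97.69, 0.11), (-22.63, 0.1088), (-141.95, 0.1089)] base A [(97.27, 0.1098), (-22.49, 0.1096), (-141.67, 0.1083)]
now [ 0.5832 -0.0215] [(-18.88, 0.11), (100.93, 0.1104), (-138.83, 0.1105)] base A [(-18.94, 0.1105), (100.76, 0.11), (-138.6, 0.1104)]
[(-18.6, 0.1094), (-18.66, 0.1105), (-18.86, 0.1599)]
[(-18.75, 0.1086), (-18.8, 0.1097), (-18.96, 0.1591)]
block line dir (-17.81, 0.019)
```

Request:
servo_tool:
  commands:
    - [[0.01,-0.05,0.015],[0,0,8],1]
    - [[0,-0.05,0.015],[0,0,8],1]
    - [[0,-0.05,0],[0,0,0],1]
    - [[0,0,0],[0,0,0],1]
    - [[0,0,0],[0,0,0],1]

```text
time: 10.65
tool_pos: [0.6153, 0.0469, 0.2303]
eef_rot: [-0.247, 0.969, 0.0, 0.0]
contact_force: [-0.1, -0.3, 0.1]
gripper_width: 0.001
```

Request:
servo_tool:
  commands:
    - [[-0.019,-0.043,0],[0,0,-8],1]
    - [[-0.019,-0.043,0],[0,0,-8],1]
    - [[-0.019,-0.043,0],[0,0,-8],1]
    - [[-0.019,-0.043,0],[0,0,-8],1]
    - [[-0.019,-0.043,0],[0,0,-8],1]

```text
time: 11.28
tool_pos: [0.5199, -0.168, 0.2304]
eef_rot: [0.101, 0.995, 0.0, 0.0]
contact_force: [0.6, 0.3, 0.6]
gripper_width: 0.004
```

Request:
servo_tool:
  commands:
    - [[-0.019,-0.043,0],[0,0,-8],1]
    - [[-0.019,-0.043,0],[0,0,-8],1]
    - [[-0.02,-0.042,0],[0,0,-8],1]
    - [[0,0,-0.05],[0,0,0],1]
    - [[0,0,-0.05],[0,0,0],1]

```text
time: 11.9
tool_pos: [0.4626, -0.2955, 0.1293]
eef_rot: [0.304, 0.953, -0.0, 0.001]
contact_force: [0.9, -0.6, -0.9]
gripper_width: -0.003
```

Request:
servo_tool:
  commands:
    - [[0,0,-0.04],[0,0,0],1]
    - [[0,0,-0.01],[0,0,0],1]
    - [[0,0,-0.01],[0,0,0],1]
    - [[0,0,-0.006],[0,0,0],1]
    - [[0,0,0],[0,0,0],1]

```text
time: 12.52
tool_pos: [0.4625, -0.2958, 0.0648]
eef_rot: [0.304, 0.953, -0.0, 0.0]
contact_force: [0.7, -0.0, -0.1]
gripper_width: -0.004
```

Request:
servo_tool:
  commands:
    - [[0,0,-0.003],[0,0,0],1]
    - [[0,0,-0.003],[0,0,0],1]
    - [[0,0,-0.003],[0,0,0],1]
    - [[0,0,-0.002],[0,0,0],1]
    - [[0,0,0],[0,0,0],1]

```text
time: 13.15
tool_pos: [0.4624, -0.2958, 0.0534]
eef_rot: [0.304, 0.953, -0.0, 0.0]
contact_force: [-0.6, -0.4, 3.0]
gripper_width: 0.0
```

Request:
servo_tool:
  commands:
    - [[0,0,-0.001],[0,0,0],1]
    - [[0,0,-0.001],[0,0,0],1]
    - [[0,0,-0.001],[0,0,0],1]
    - [[0,0,0],[0,0,0],1]
    - [[0,0,0],[0,0,0],1]

```text
time: 13.78
tool_pos: [0.4624, -0.2958, 0.051]
eef_rot: [0.304, 0.953, -0.0, 0.0]
contact_force: [-2.5, 1.5, 9.2]
gripper_width: -0.0
```

Request:
servo_tool:
  commands:
    - [[0,0,-0.0005],[0,0,0],1]
    - [[0,0,-0.0005],[0,0,0],1]
    - [[0,0,0],[0,0,0],1]
    - [[0,0,0],[0,0,0],1]
    - [[0,0,0],[0,0,0],1]

```text
time: 14.4
tool_pos: [0.4625, -0.2959, 0.0508]
eef_rot: [0.304, 0.953, -0.0, 0.0]
contact_force: [-3.9, 3.5, 18.0]
gripper_width: 0.0
```

The force rose to 18 N with almost no further travel, so the button is at its stop. I'll let it go and check.

Request:
servo_tool:
  commands:
    - [[0,0,0.004],[0,0,0],1]
    - [[0,0,0.006],[0,0,0],1]
    - [[0,0,0.03],[0,0,0],1]
    - [[0,0,0.05],[0,0,0],1]
    - [[0,0,0.05],[0,0,0],1]

```text
time: 15.02
tool_pos: [0.462, -0.2954, 0.1905]
eef_rot: [0.304, 0.953, 0.0, -0.001]
contact_force: [0.7, -1.1, 1.0]
gripper_width: -0.0
```

Request:
servo_tool:
  commands:
    - [[-0.04,-0.02,0.02],[0,0,0],1]
    - [[-0.05,-0.02,0],[0,0,0],1]
    - [[0,0,0],[0,0,0],1]
    - [[0,0,0],[0,0,0],1]
    - [[0,0,0],[0,0,0],1]

```text
time: 15.65
tool_pos: [0.3731, -0.3352, 0.209]
eef_rot: [0.303, 0.953, 0.0, -0.0]
contact_force: [1.3, -0.3, -0.6]
gripper_width: -0.002
```

```bash
python3 - <<'E'
from h import *
T=read_camera('top')
print(get_state()['contact_force'],get_state()['tool_pos'])
a=cv2.resize(T[100:250,220:420,::-1],(800,600),interpolation=cv2.INTER_CUBIC)
cv2.imwrite('pics/t5.png',a)
E
```

```text
[-0.18069337 -0.28903773  0.29911597] [ 0.37303779 -0.33522633  0.20903037]
```

View pics/t5.png

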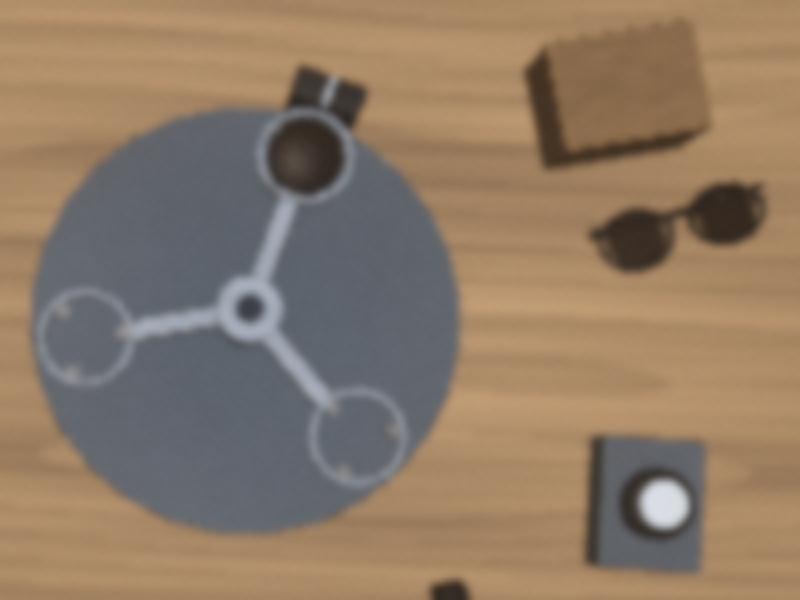

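The lens ring is still at (306,155) with the lens in its seat. The button is back up at (664,503), and the bystanders in this crop haven't moved.

```bash
python3 -c "
from cell import *
print(finish_job())"
```

```text
the job is handed in; nothing more can be done
None
```

The job is done and handed in after about 16 s of the 58 s allowed. I pushed an empty turntable arm about 124° counterclockwise with the shut fingertips, which left the lens over the viewing window. Then I pressed the lamp button to its stop and released it.

- **Lens position:** the top image puts the lens arm at about -18.9° and the window at about -18.7°, an error of roughly 0.5 mm. The picture taken after the button press showed the lens still in its seat and the turntable unmoved.
- **Button:** the force rose from 9 N to 18 N with only 0.2 mm more travel, so it was fully down. Afterwards it looked up again, with the robot clear of everything.
- **Bystanders:** the carton and the glasses had not moved in the last crop. The case, the spray and the spare lens were outside it, and only the tip of the screwdriver showed. I did not check those four again, but the tool only passed well above the table there.
- **Disagreements:** the scene camera placed the turntable's axis about 7 mm farther out in x than the top camera, and the wrist view was within 2 mm of the top camera. An early wrist view also put the window about 1° from the top camera's value. I relied on the top camera for the final alignment.

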